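Kit the good injector coils and scrap the burnt one

ROBOT

A 6-joint arm with a two-finger parallel gripper is mounted at the origin on the work surface. World frame = base frame: x ahead of the robot, y to its left, z up, the work surface at z = 0. Lengths are in m, angles in rad, forces in N, time in s.
With the tool pointing down it reaches from about 0.375 to 0.975 m from the base axis. Payload 3.8 kg.
Tool frame: the origin (TCP) lies midway between the tips of the shut fingers; the grasp point (between the pads) lies 19 mm behind it; z points along the fingers, y is the line along which they close (so a half turn about z gives the same grasp; the last joint's range is limited). The gripper opens to 85 mm and grips with 20 to 120 N. Pads are 22 mm wide; open, the fingers measure 114 mm over their backs; the gripper's body (76 mm by 85 mm) begins 54 mm behind the grasp point. The pads swing forward as they close: fully open they stand 13 mm farther back than shut.
Start: joints at [1.154, 0.264, 1.604, -0, 1.274, -0.037], TCP at [0.25, 0.627, 0.231] pointing down, gripper open.
Joint ranges: [-2.63, 2.63], [-0.94, 2.18], [0.31, 2.57], [-1.31, 4.45], [0, 2.66], [-2.55, 2.55]. Speed limits (rad/s): [2.57, 2.57, 3.14, 3.14, 3.14, 3.14].

INTERFACE

Orientations are given as a rotation vector (axis times angle).
In Python, from workcell import bot, read_camera, camera_info, ticket gives the robot as it stands.
- The arm moves only by the tool servo_tool, never from a script. Its argument "targets" is a list of rows, each an object of numbers: "hand": the closure, from -1 (fully open) to 1 (shut); "x", "y", "z": the shift along the tool's x, y, z as a fraction of full scale; "roll": the turn about the tool's z as a fraction of full scale. In form: [{"hand": .., "x": .., "y": .., "z": .., "roll": ..}, ...]. A call has 1 to 10 rows; each row is the pose to reach, as a shift and turn from the pose commanded when the call began, along the tool's axes at that moment, turning the shorter way round; what a row does not reach only later rows make up. Full scale, the value 1, is 50 cm for a shift and 180 degrees for a turn. A row lasts 1/12 s, in which the tool goes at most 41.7 mm and 7.16 degrees, less where a joint would pass 70% of its speed; a pose out of reach is approached as far as the arm can. A call with a number of a shift or a turn outside -1 to 1 is refused whole. A call with a gripper value outside its range is refused whole. The fingers move at their own pace and stop on an object; "grip_force" is the grip in N (left out, the last holds). Time passes only in rows, so rows that repeat a pose let the fingers close. It gives the time, the measured TCP pose, the force, the opening and the grip force at its end, in the units of the state.
- bot.read_state(): the state, without advancing time (a new reading comes with each control period).
- read_camera(name): name is "side" or "top" or "wrist"; returns the picture (480x640x3 uint8, red, green, blue); there is no depth.
- camera_info(name): a dict with "fx", "fy", "cx", "cy" (pixels), "eye" and "orientation" of the camera in the world; the wrist camera has in their place "T_tool_cam" (4x4, takes a point from camera to tool coordinates, whose origin is the TCP and whose axes are the flange's). Camera axes: x right, y down, z forward; pixel columns grow to the right and rows downward; lengths in m; the calibration is good to about 2 mm. A picture is of the moment at which its call begins: read the wrist's pose just before it. camera_info takes no time and is no camera call.
- ticket.finish_job(): hands the job in; it is judged then, once.
The state is a dict: "time": time; "q": joint angles; "joint_vel": joint speeds; "joint_torque": joint torques, N m; "tool_pos": TCP position; "tcp_rot": TCP orientation; "wrist_force": force on the tool from outside, world axes, zero at the start; "torque": the same for the moment, N m; "width": opening from 0.0 (shut) to 1.0 (fully open); "grip_force": force on a finger pad.
Only numpy, scipy, OpenCV 4.12 (cv2) and the standard library are available. Lean on these libraries where they do the work, as an engineer would, in place of code of your own. Each camera call takes 0.05 s, during which the arm holds its last target. There are 200 camera calls.

TASK

First push the red-capped coil, which is burnt out, down through the sprung flap of the scrap box so that it ends up inside, before you move anything else. Then stand the blue, green and white coils upright in the caddy, each in the bay with the pad of its own colour. Leave the two brass adapters standing where they are, although their caps have the same colours.

Things in the scene. Friction and masses are not known exactly. Their poses are not given: they have to be found in the camera images.
- coil_blue: injector coil standing upright: dark steel cylinder 28 mm diameter, 34 mm tall, topped by a blue cap 22 mm diameter, 10 mm tall (44 mm in all) with a blue plug socket 12 mm wide reaching 27 mm from the axis, 35 to 43 mm up. About 90 g. Origin: centre of its foot; z up, x towards the socket. Goes on the blue pad.
- coil_green: injector coil standing upright: dark steel cylinder 28 mm diameter, 34 mm tall, topped by a green cap 22 mm diameter, 10 mm tall (44 mm in all) with a green plug socket 12 mm wide reaching 27 mm from the axis, 35 to 43 mm up. About 90 g. Origin: centre of its foot; z up, x towards the socket. Goes on the green pad.
- coil_white: injector coil standing upright: dark steel cylinder 28 mm diameter, 34 mm tall, topped by a white cap 22 mm diameter, 10 mm tall (44 mm in all) with a white plug socket 12 mm wide reaching 27 mm from the axis, 35 to 43 mm up. About 90 g. Origin: centre of its foot; z up, x towards the socket. Goes on the white pad.
- coil_red: burnt-out coil for the scrap box: same shape, size and axes as coil_blue but with red cap and socket (its weight alone does not open the flap). Held upright, fingers closing along the box's y, it can be pushed straight down at the box's centre until the fingertips are 50 mm below the rim; the fingers then keep the flap open while the coil, let go, slides in.
- adapter_blue: look-alike that stays where it is: brass adapter, upright, 34 mm over its hexagon flange, 44 mm tall, with a blue cap 20 mm in diameter but brass (not steel) below and no plug socket. Origin: centre of its foot, z up.
- adapter_green: look-alike that stays where it is: brass adapter, upright, 34 mm over its hexagon flange, 44 mm tall, with a green cap 20 mm in diameter but brass (not steel) below and no plug socket. Origin: centre of its foot, z up.
- pad_blue: blue pad 50 x 50 x 2 mm in one bay of the fixed grey caddy: the blue coil's bay. Origin: centre of its underside, 4 mm above the bench (a coil's foot on it: 6 mm). x, y along the bay's walls. Three bays in a row along y, 60 mm apart, pads in any order; bays 56 to 58 mm square inside, walls 4 mm thick, rising 16 mm above the bench.
- pad_green: green pad 50 x 50 x 2 mm in one bay of the fixed grey caddy: the green coil's bay. Origin: centre of its underside, 4 mm above the bench (a coil's foot on it: 6 mm). x, y along the bay's walls. Three bays in a row along y, 60 mm apart, pads in any order; bays 56 to 58 mm square inside, walls 4 mm thick, rising 16 mm above the bench.
- pad_white: white pad 50 x 50 x 2 mm in one bay of the fixed grey caddy: the white coil's bay. Origin: centre of its underside, 4 mm above the bench (a coil's foot on it: 6 mm). x, y along the bay's walls. Three bays in a row along y, 60 mm apart, pads in any order; bays 56 to 58 mm square inside, walls 4 mm thick, rising 16 mm above the bench.
- scrap_box: fixed grey scrap box, red rim, 114 (x) x 146 (y) x 145 mm tall, walls 5 mm, hollow below. Origin: centre of its underside, z up. Its top is one black flap 98 x 130 mm, 2 mm below the rim, hinged along the -x side, red stripe on the free +x edge. Sprung shut: swings down into the box when pushed (1 to 3 N at the free edge, 2 to 7 N at the middle, up to 1.2 rad), shuts when let go.
Not all that is in view belongs to the job. Leave any purple look-alike of the coil_green alone.

How it is judged:
On the way:
1. the red coil lies inside the scrap box while the blue, green and white coils are still where they started (within 30 mm) (x of coil_red in the frame of scrap_box between -0.06 and 0.06 m and y of coil_red in the frame of scrap_box between -0.075 and 0.075 m and height (world z) of coil_red below 0.07 m and distance of each of coil_blue, coil_green, coil_white from where it was at the start of the episode below 0.03 m), for 0.2 s.
At the end, for the whole second after the job is handed in: Red coil at rest inside the scrap box (foot below 70 mm). Blue, green and white coils at rest, upright (0.12 rad), each on the pad of its colour, within 16 mm of its centre along either side. Both brass adapters upright (0.12 rad), within 20 mm of their start (x of coil_red in the frame of scrap_box between -0.06 and 0.06 m and y of coil_red in the frame of scrap_box between -0.075 and 0.075 m and height (world z) of coil_red below 0.07 m and linear speed of each of coil_red, coil_blue, coil_green, coil_white below 0.02 m/s and x of coil_blue in the frame of pad_blue between -0.016 and 0.016 m and y of coil_blue in the frame of pad_blue between -0.016 and 0.016 m and z of coil_blue in the frame of pad_blue between -0.002 and 0.006 m and angle between each of coil_blue, coil_green, coil_white, adapter_blue, adapter_green's own z axis and vertical below 0.12 rad and x of coil_green in the frame of pad_green between -0.016 and 0.016 m and y of coil_green in the frame of pad_green between -0.016 and 0.016 m and z of coil_green in the frame of pad_green between -0.002 and 0.006 m and x of coil_white in the frame of pad_white between -0.016 and 0.016 m and y of coil_white in the frame of pad_white between -0.016 and 0.016 m and z of coil_white in the frame of pad_white between -0.002 and 0.006 m and distance of each of adapter_blue, adapter_green from where it was at the start of the episode below 0.02 m); the robot touches nothing.
It fails at once if the blue-capped brass adapter was shifted or lifted more than 30 mm (distance of adapter_blue from where it was at the start of the episode above 0.03 m).
It fails at once if the green-capped brass adapter was shifted or lifted more than 30 mm (distance of adapter_green from where it was at the start of the episode above 0.03 m).
It also fails if it takes over 109 s, if anything falls off the work surface, if the arm or the gripper's body presses on something with over 40 N, if the wrist force passes 120 N, or if a joint passes its speed limit or range.

## Working session

There is one attempt and no reset: what is moved stays moved. The work goes in short steps, Python scripts to look and compute and a tool call to move; the robot and the scene stay as the last step left them, time stands still between calls to the robot, and variables do not carry over. Pictures are saved under pics/ and viewed, at most 14 in all, crops included, and the job is handed in when it is done.

Besides the shell and the picture viewer there is one more tool, called after "Emit:" by a JSON object that holds its "name" and its "arguments". servo_tool: Moves the arm, as the interface text tells. Its arguments: {"type":"object","properties":{"targets":{"type":"array"},"grip_force":{"type":"number"}},"required":["targets"]}

```bash
mkdir -p pics
python3 - <<'E'
from workcell import bot, read_camera, camera_info
import cv2
print(bot.read_state())
for n in("side","top","wrist"):
    print(n,camera_info(n))
    cv2.imwrite(f"pics/{n}0.png",read_camera(n)[:,:,::-1])
E
```

```text
{'time': 0.0, 'q': array([ 1.15410892e+00,  2.64780742e-01,  1.60538881e+00, -4.78040956e-06,
        1.27369293e+00, -3.68763488e-02]), 'joint_vel': array([-0.00047383, -0.00067379,  0.000623  , -0.00011488,  0.00197977,
       -0.00030198]), 'joint_torque': array([-1.57053215e-03, -5.15110874e+01, -3.67310321e+01,  7.04647869e-05,
        1.30487923e-02, -3.57831141e-05]), 'tool_pos': array([0.24994285, 0.6262264 , 0.22993544]), 'tcp_rot': array([-0.59292823, -3.08461505,  0.0034752 ]), 'wrist_force': array([ 0.11949852,  0.40090973, -0.07299315]), 'torque': array([-0.00896512,  0.01777457,  0.01262057]), 'grip_force': 0.0, 'width': 0.9986641023906878}
side {'fx': 435.44378075172705, 'fy': 435.44378075172705, 'cx': 316.38850320517304, 'cy': 236.76173567220093, 'eye': array([0.43813126, 0.55317521, 0.57358613]), 'orientation': array([-0.27669389,  2.78301193, -1.19890925])}
top {'fx': 482.5404330562081, 'fy': 482.5404330562081, 'cx': 319.38117770063815, 'cy': 234.9052016805922, 'eye': array([ 0.52000638, -0.00696892,  0.92937487]), 'orientation': array([-2.15259751,  2.20048432, -0.04590295])}
wrist {'fx': 384.644234585954, 'fy': 384.644234585954, 'cx': 319.9731050925753, 'cy': 243.81514415996298, 'T_tool_cam': array([[-9.33705615e-04, -9.53564055e-01, -3.01188847e-01,
         7.73654426e-02],
       [ 9.99999543e-01, -9.52483054e-04, -8.45037441e-05,
        -4.25580031e-04],
       [-2.06297540e-04, -3.01188788e-01,  9.53564508e-01,
        -1.41985384e-01],
       [ 0.00000000e+00,  0.00000000e+00,  0.00000000e+00,
         1.00000000e+00]])}
```

View pics/top0.png

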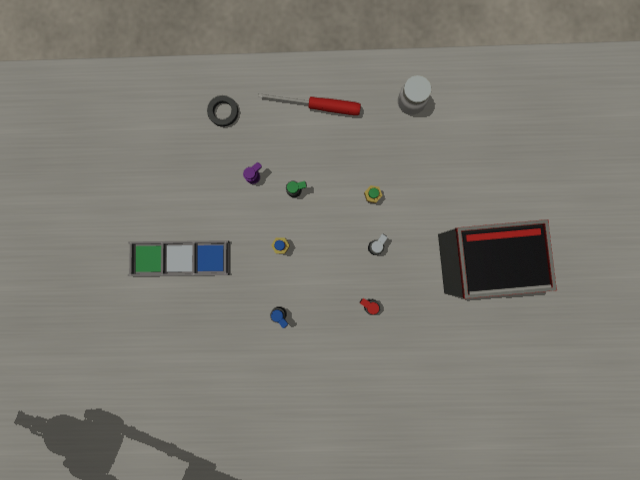

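View pics/side0.png

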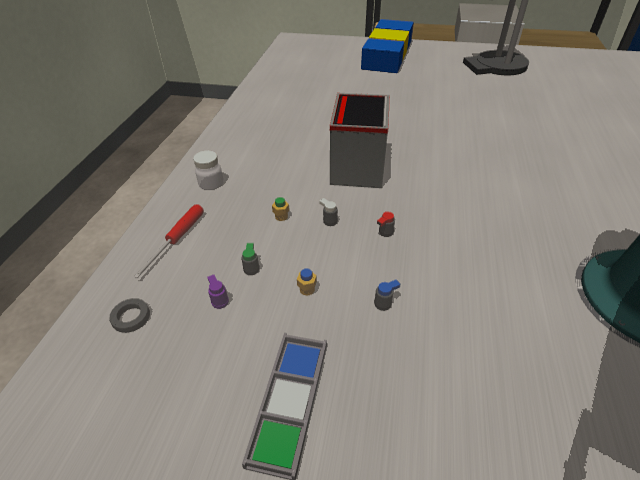

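Top view: the red coil is at (372,307), blue coil (278,316), white coil (377,246) and green coil (294,188). The look-alikes are the blue adapter (281,245), green adapter (373,194) and the purple decoy (252,175). The pads run green (149,259), white (180,259), blue (210,258), and the box is at (507,260) with its stripe at +x. The dark bodies with sockets are coils; the brass ones without sockets are adapters. Next I'll measure these and make one enlarged crop to confirm.

```bash
cat > h.py <<'E'
import numpy as np, cv2
from scipy.spatial.transform import Rotation as R
from workcell import bot, read_camera, camera_info
def cam(n):
    c=camera_info(n)
    if n=="wrist":
        s=bot.read_state(); T=np.array(c["T_tool_cam"]); A=R.from_rotvec(s["tcp_rot"]).as_matrix()
        return c,A@T[:3,:3],A@T[:3,3]+s["tool_pos"]
    return c,R.from_rotvec(c["orientation"]).as_matrix(),np.array(c["eye"])
def ray(C,uv,z):
    c,A,e=C; d=A@np.array([(uv[0]-c["cx"])/c["fx"],(uv[1]-c["cy"])/c["fy"],1]); return (e+d*(z-e[2])/d[2])[:2]
HUE={"red":(174,6),"green":(50,75),"blue":(100,122),"purple":(130,160)}
def mask(im,col):
    h=cv2.cvtColor(im,cv2.COLOR_RGB2HSV); H,S,V=cv2.split(h)
    if col=="white": m=(S<30)&(V>175)
    else:
        a,b=HUE[col]; m=((H>=a)|(H<=b) if a>b else (H>=a)&(H<=b))&(S>110)&(V>50)
    return m.astype(np.uint8)
def blobs(im,col,lo=20):
    n,l,st,ce=cv2.connectedComponentsWithStats(mask(im,col))
    return [(l==i,st[i],ce[i]) for i in range(1,n) if st[i][4]>=lo]
def capfit(m,C,zc=.042):
    """disc centre (distance transform, upscaled) and socket direction in world"""
    y,x=np.nonzero(m);x0,y0=x.min()-3,y.min()-3
    s=m[y0:y.max()+4,x0:x.max()+4].astype(np.float32);k=8
    b=(cv2.resize(s,None,fx=k,fy=k,interpolation=cv2.INTER_CUBIC)>.5).astype(np.uint8)
    d=cv2.distanceTransform(b,cv2.DIST_L2,5); yy,xx=np.nonzero(d>d.max()*.95)
    c=np.array([xx.mean(),yy.mean()])/k-.5+.5/k+[x0,y0]
    far=np.argmax(np.hypot(x-c[0],y-c[1])); f=np.array([x[far],y[far]])
    P=ray(C,c,zc); cen=ray(C,(x.mean(),y.mean()),zc)
    v=cen-P
    return c,d.max()/k,P,np.degrees(np.arctan2(v[1],v[0]))
def yaw():
    A=R.from_rotvec(bot.read_state()["tcp_rot"]).as_matrix(); return np.degrees(np.arctan2(A[1,1],A[0,1]))
def goto(x,y,z,psi=None):
    """print fractions for servo_tool to go there; psi = heading of tool y (deg, mod 180)"""
    s=bot.read_state();A=R.from_rotvec(s["tcp_rot"]).as_matrix();d=A.T@(np.array([x,y,z])-s["tool_pos"])/.5
    r=0
    if psi is not None:
        r=-((psi-yaw()+90)%180-90)
    print("xyz",d.round(4),"roll",round(r/180,4),"deg",round(r,1),"q6",s["q"][5].round(2),"t",round(s["time"],2),"psi",round(yaw(),1),s["tool_pos"].round(4))
E
python3 - <<'E'
from h import *
for n in("top","side"):
    im=cv2.imread(f"pics/{n}0.png")[:,:,::-1].copy();C=cam(n)
    for col in("red","green","blue","purple","white"):
        for m,st,ce in blobs(im,col):
            if st[4]>3000: print(n,col,"big",ce.round(),st[4]);continue
            c,r,P,a=capfit(m,C); print(n,col,st[4],"c",c.round(1),"r",r.round(1),"P42",P.round(4),"ang",a.round(),"P6",ray(C,ce,.006).round(4),"P145",ray(C,ce,.145).round(4))
            if n=="top" and st[4]>300: print("   rect",[tuple(ray(C,p,.145 if col=="red" else .006).round(3)) for p in cv2.boxPoints(cv2.minAreaRect(np.argwhere(m)[:,::-1].astype(np.float32)))])
im=cv2.imread("pics/top0.png")[150:340,235:400]
cv2.imwrite("pics/crop.png",cv2.resize(im,None,fx=3.1,fy=3.1,interpolation=cv2.INTER_CUBIC))
E
```

```text
top red 654 c [339.3 106.2] r 6.5 P42 [ 0.8194 -0.0293] ang 80.0 P6 [ 0.8332 -0.0208] P145 [ 0.786  -0.0187]
   rect [(np.float64(0.783), np.float64(0.026)), (np.float64(0.804), np.float64(0.023)), (np.float64(0.79), np.float64(-0.062)), (np.float64(0.768), np.float64(-0.059))]
top red 567 c [503.9 234.4] r 4.0 P42 [ 0.5717 -0.3238] ang 93.0 P6 [ 0.5737 -0.3352] P145 [ 0.5656 -0.2858]
   rect [(np.float64(0.568), np.float64(-0.225)), (np.float64(0.576), np.float64(-0.345)), (np.float64(0.564), np.float64(-0.346)), (np.float64(0.555), np.float64(-0.226))]
top red 25 c [545.8 239.3] r 1.0 P42 [ 0.5611 -0.3991] ang -175.0 P6 [ 0.5615 -0.4151] P145 [ 0.5552 -0.3536]
top red 74 c [460.1 263.7] r 1.0 P42 [ 0.52   -0.2422] ang 4.0 P6 [ 0.5233 -0.2516] P145 [ 0.5228 -0.2147]
top red 181 c [372.5 307.7] r 5.8 P42 [ 0.4435 -0.0806] ang 56.0 P6 [ 0.4436 -0.079 ] P145 [ 0.4551 -0.0682]
top green 154 c [292.3 187. ] r 5.5 P42 [0.6689 0.0616] ang -79.0 P6 [0.6761 0.0589] P145 [0.6526 0.049 ]
top green 81 c [373.3 192.7] r 4.7 P42 [ 0.6544 -0.0881] ang -46.0 P6 [ 0.66   -0.0916] P145 [ 0.639  -0.07
[... 1913 characters left out ...]
 ang 85.0 P6 [0.5714 0.0594] P145 [0.5388 0.1803]
side blue 166 c [384.9 287.5] r 5.1 P42 [0.4332 0.0968] ang -138.0 P6 [0.4283 0.0618] P145 [0.4307 0.1821]
side blue 977 c [299.8 359.9] r 14.4 P42 [0.5354 0.2478] ang 57.0 P6 [0.5422 0.2274] P145 [0.5167 0.3071]
side purple 176 c [214.4 284.7] r 5.0 P42 [0.7013 0.1427] ang 116.0 P6 [0.7187 0.1159] P145 [0.65  0.223]
side white 206 c [203.6 156.6] r 5.6 P42 [ 0.8646 -0.2062] ang -144.0 P6 [ 0.8917 -0.259 ] P145 [ 0.7806 -0.0601]
side white 69 c [329.9 204.5] r 3.0 P42 [ 0.5564 -0.0913] ang -35.0 P6 [ 0.5684 -0.1378] P145 [0.5365 0.0314]
side white 1166 c [288.9 399. ] r 16.3 P42 [0.5361 0.305 ] ang 26.0 P6 [0.5428 0.2882] P145 [0.5172 0.3531]
```

View pics/crop.png

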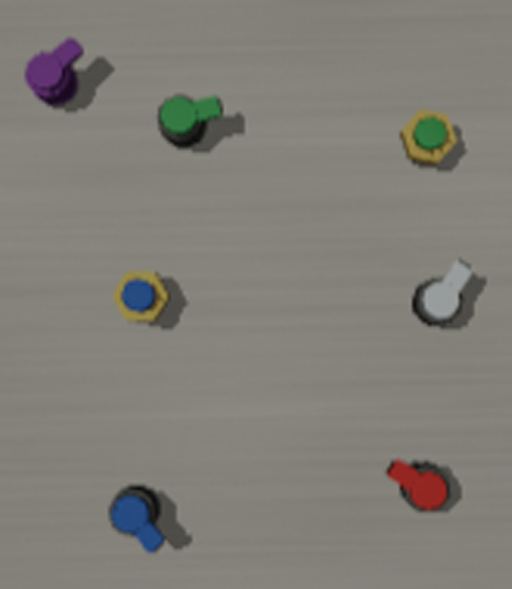

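The crop confirms it. The four coils have dark bodies and sockets, while the blue-capped (139,296) and green-capped (430,133) ones are hexagonal brass without sockets. The red coil at crop (428,490) is at about (0.444,-0.079) with its socket at about 57°, so I'll close the fingers along 147°.

Run:
```python
from h import *
goto(.444,-.079,.16,147)
```

```text
xyz [-0.8833 -1.1661  0.1424] roll -0.4375 deg -78.8 q6 -0.04 t 0.15 psi 68.2 [0.25   0.6264 0.2302]
```

Emit:
{"name": "servo_tool", "arguments": {"targets": [{"hand": -1, "x": -0.44, "y": -0.58, "z": 0.0, "roll": 0.28}, {"hand": -1, "x": -0.44, "y": -0.58, "z": 0.0, "roll": 0.28}, {"hand": -1, "x": -0.44, "y": -0.58, "z": 0.0, "roll": 0.28}, {"hand": -1, "x": -0.44, "y": -0.58, "z": 0.0, "roll": 0.28}, {"hand": -1, "x": -0.44, "y": -0.58, "z": 0.0, "roll": 0.28}, {"hand": -1, "x": -0.44, "y": -0.58, "z": 0.0, "roll": 0.28}, {"hand": -1, "x": -0.44, "y": -0.58, "z": 0.0, "roll": 0.28}, {"hand": -1, "x": -0.44, "y": -0.58, "z": 0.0, "roll": 0.28}, {"hand": -1, "x": -0.44, "y": -0.58, "z": 0.0, "roll": 0.28}, {"hand": -1, "x": -0.44, "y": -0.58, "z": 0.0, "roll": 0.28}]}}

```text
time: 0.98
tool_pos: [0.3476, 0.2713, 0.2309]
tcp_rot: [1.855, 2.533, -0.003]
wrist_force: [0.5, 0.8, 1.0]
width: 1.001
grip_force: 0.0
```

```bash
sed -i 's|r=-((psi-yaw()+90)%180-90)|q=np.degrees(s["q"]); e=(psi-yaw()+90)%180-90; r=min((-e,-e+180,-e-180),key=lambda v:abs(q[5]+v+np.degrees(np.arctan2(y,x))-q[0] if 0 else q[5]+v+np.degrees(np.arctan2(y,x))-q[0]))|' h.py
python3 - <<'E'
from h import *
goto(.444,-.079,.16,-33)
E
```

```text
xyz [-0.7256 -0.0278  0.1438] roll 0.281 deg 50.6 q6 0.3 t 0.98 psi 17.6 [0.3476 0.2713 0.2309]
```

Emit:
{"name": "servo_tool", "arguments": {"targets": [{"hand": -1, "x": -0.726, "y": -0.028, "z": 0.06, "roll": 0.281}, {"hand": -1, "x": -0.726, "y": -0.028, "z": 0.06, "roll": 0.281}, {"hand": -1, "x": -0.726, "y": -0.028, "z": 0.06, "roll": 0.281}, {"hand": -1, "x": -0.726, "y": -0.028, "z": 0.06, "roll": 0.281}, {"hand": -1, "x": -0.726, "y": -0.028, "z": 0.144, "roll": 0.281}, {"hand": -1, "x": -0.726, "y": -0.028, "z": 0.144, "roll": 0.281}, {"hand": -1, "x": -0.726, "y": -0.028, "z": 0.144, "roll": 0.281}, {"hand": -1, "x": -0.726, "y": -0.028, "z": 0.144, "roll": 0.281}, {"hand": -1, "x": -0.726, "y": -0.028, "z": 0.144, "roll": 0.281}, {"hand": -1, "x": -0.726, "y": -0.028, "z": 0.144, "roll": 0.281}]}}

```text
time: 1.82
tool_pos: [0.4451, -0.0787, 0.1573]
tcp_rot: [2.761, 1.498, -0.004]
wrist_force: [-0.3, 0.3, -0.2]
width: 0.999
grip_force: 0.0
```

```bash
sed -i 's|abs(q\[5\]+v.*))$|abs(q[5]+v+np.degrees(np.arctan2(y,x))-q[0]))|' h.py
cat > look.py <<'E'
import sys
from h import *
C=cam("wrist"); im=read_camera("wrist"); cv2.imwrite(f"pics/{sys.argv[1]}.png",im[:,:,::-1])
for col in sys.argv[2:]:
    for m,st,ce in blobs(im,col,150):
        if st[4]<20000:
            c,r,P,a=capfit(m,C); print(col,st[4],"c",c.round(1),"r",r.round(1),"P42",P.round(4),"ang",a.round(),"P6",ray(C,ce,.006).round(4))
E
python3 look.py w1 red; python3 -c "
from h import *
goto(.444,-.079,.16,-33)"
```

```text
red 1131 c [319.5 239.5] r 14.9 P42 [ 0.4436 -0.0798] ang 55.0 P6 [ 0.4413 -0.0835]
xyz [-0.0056  0.0021 -0.0042] roll -0.0003 deg -0.0 q6 0.35 t 1.87 psi -33.0 [ 0.4447 -0.0761  0.1579]
```

View pics/w1.png

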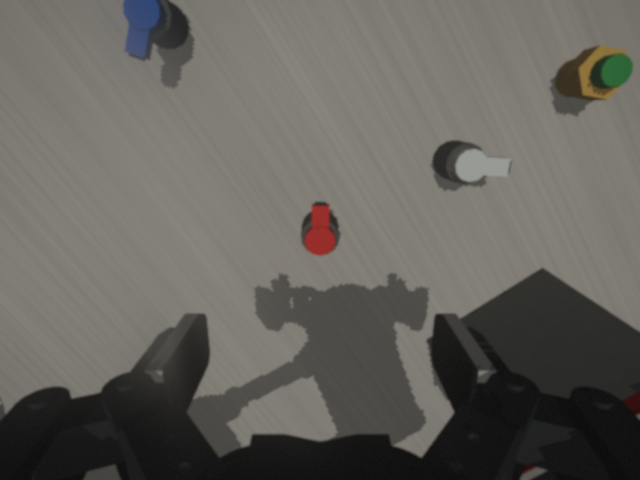

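The wrist view shows the red coil at (320,239), which gives (0.4436,-0.080). That agrees with the other views, and the socket is square to the fingers. I'll descend and grip.

```bash
python3 -c "
from h import *
goto(.4436,-.0795,.012,-33)"
```

```text
xyz [-0.0065  0.0026  0.2918] roll -0.0003 deg -0.0 q6 0.35 t 1.87 psi -33.0 [ 0.4447 -0.0761  0.1579]
```

Emit:
{"name": "servo_tool", "arguments": {"targets": [{"hand": -1, "x": 0, "y": 0, "z": 0.1}, {"hand": -1, "x": 0, "y": 0, "z": 0.19}, {"hand": -1, "x": 0, "y": 0, "z": 0.19}, {"hand": -1, "x": 0, "y": 0, "z": 0.19}]}}

```text
invalid input
```

```bash
python3 look.py w2 red; python3 -c "
from h import *
goto(.4436,-.0795,.012,-33)"
```

```text
red 1128 c [322.4 242.1] r 15.0 P42 [ 0.4436 -0.0798] ang 55.0 P6 [ 0.4413 -0.0839]
xyz [-0.0095  0.0045  0.2929] roll 0.0003 deg 0.1 q6 0.35 t 1.92 psi -32.9 [ 0.4446 -0.0745  0.1585]
```

Emit:
{"name": "servo_tool", "arguments": {"targets": [{"hand": -1, "x": -0.009, "y": 0.0045, "z": 0.1, "roll": 0}, {"hand": -1, "x": -0.009, "y": 0.0045, "z": 0.19, "roll": 0}, {"hand": -1, "x": -0.009, "y": 0.0045, "z": 0.19, "roll": 0}, {"hand": -1, "x": -0.009, "y": 0.0045, "z": 0.19, "roll": 0}, {"hand": -1, "x": -0.009, "y": 0.0045, "z": 0.19, "roll": 0}]}}

```text
time: 2.33
tool_pos: [0.4439, -0.0772, 0.0641]
tcp_rot: [-2.755, -1.507, 0.001]
wrist_force: [0.4, 0.3, 0.5]
width: 0.996
grip_force: 0.0
```

```bash
python3 look.py w2 red; python3 -c "
from h import *
goto(.4436,-.0795,.012,-33)"
```

```text
red 2535 c [323.1 298.6] r 22.4 P42 [ 0.4438 -0.0796] ang 56.0 P6 [ 0.4386 -0.0883]
xyz [-0.005  -0.0013  0.1069] roll 0.002 deg 0.4 q6 0.34 t 2.38 psi -32.6 [ 0.4454 -0.0777  0.0654]
```

Emit:
{"name": "servo_tool", "arguments": {"targets": [{"hand": -1, "x": -0.005, "y": -0.001, "z": 0.06, "roll": 0}, {"hand": -1, "x": -0.005, "y": -0.001, "z": 0.106, "roll": 0}, {"hand": -1, "x": -0.005, "y": -0.001, "z": 0.106, "roll": 0}, {"hand": 1, "x": -0.005, "y": -0.001, "z": 0.106, "roll": 0}, {"hand": 1, "x": -0.005, "y": -0.001, "z": 0.106, "roll": 0}, {"hand": 1, "x": -0.005, "y": -0.001, "z": 0.106, "roll": 0}, {"hand": 1, "x": -0.005, "y": -0.001, "z": 0.106, "roll": 0}, {"hand": 1, "x": -0.005, "y": -0.001, "z": 0.106, "roll": 0}, {"hand": 1, "x": -0.005, "y": -0.001, "z": 0.106, "roll": 0}, {"hand": 1, "x": -0.005, "y": -0.001, "z": 0.106, "roll": 0}], "grip_force": 50}}

```text
time: 3.22
tool_pos: [0.444, -0.0809, 0.013]
tcp_rot: [2.756, 1.504, 0.003]
wrist_force: [-1.4, -0.2, 7.3]
width: 0.303
grip_force: 48.8
```

Emit:
{"name": "servo_tool", "arguments": {"targets": [{"hand": 1, "x": 0, "y": 0, "z": -0.03, "roll": 0}, {"hand": 1, "x": 0, "y": 0, "z": -0.1, "roll": 0}, {"hand": 1, "x": 0, "y": 0, "z": -0.17, "roll": 0}, {"hand": 1, "x": 0, "y": 0, "z": -0.24, "roll": 0}, {"hand": 1, "x": 0, "y": 0, "z": -0.31, "roll": 0}, {"hand": 1, "x": 0, "y": 0, "z": -0.38, "roll": 0}, {"hand": 1, "x": 0, "y": 0, "z": -0.45, "roll": 0}, {"hand": 1, "x": 0, "y": 0, "z": -0.45, "roll": 0}]}}

```text
time: 3.88
tool_pos: [0.4471, -0.0818, 0.2452]
tcp_rot: [2.749, 1.5, 0.017]
wrist_force: [1.0, 0.0, -0.6]
width: 0.307
grip_force: 49.4
```

```bash
python3 -c "
from h import *
goto(.523,-.287,.24,93.8)
C=cam('top');im=read_camera('top');cv2.imwrite('pics/t1.png',cv2.resize(im[190:330,330:570],None,fx=3,fy=3)[:,:,::-1])
print(bot.read_state()['width'])
for uv in [(459,223),(549,221),(553,292),(464,298)]: print(ray(C,uv,.145).round(4))"
```

```text
xyz [-0.2632  0.3495  0.0139] roll 0.2969 deg 53.4 q6 0.34 t 3.88 psi -32.8 [ 0.4471 -0.0818  0.2452]
0.3051405685460924
[ 0.5859 -0.2158]
[ 0.5858 -0.3602]
[ 0.4718 -0.3606]
[ 0.4651 -0.219 ]
```

View pics/t1.png

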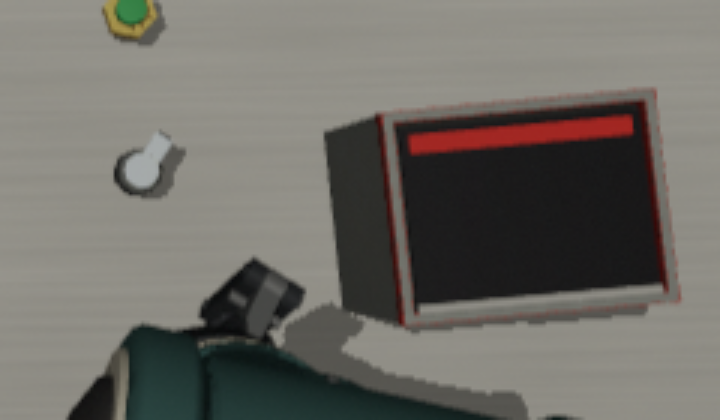

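The rim corners in the crop are (380,115), (655,90), (680,300) and (402,327), with the stripe at +x. The box centre is therefore near pixel (506.4,259.3).

```bash
python3 -c "
from h import *
C=cam('top')
p=[ray(C,(330+a/3-.33,190+b/3-.33),.145) for a,b in [(380,115),(655,90),(680,300),(402,327)]]
print(np.round(p,4),np.mean(p,0), [np.linalg.norm(p[i]-p[i-1]).round(3) for i in range(4)])
goto(*np.mean(p,0),.235,93.8)"
```

```text
[[ 0.5779 -0.2112]
 [ 0.588  -0.3587]
 [ 0.4754 -0.3661]
 [ 0.464  -0.2184]] [ 0.52631952 -0.28859105] [np.float64(0.114), np.float64(0.148), np.float64(0.113), np.float64(0.148)]
xyz [-0.2613  0.3595  0.0162] roll 0.2969 deg 53.5 q6 0.34 t 3.93 psi -32.7 [ 0.4457 -0.0815  0.2418]
```

Emit:
{"name": "servo_tool", "arguments": {"targets": [{"hand": 1, "x": -0.261, "y": 0.36, "z": 0.0, "roll": 0.297}, {"hand": 1, "x": -0.261, "y": 0.36, "z": 0.0, "roll": 0.297}, {"hand": 1, "x": -0.261, "y": 0.36, "z": 0.0, "roll": 0.297}, {"hand": 1, "x": -0.261, "y": 0.36, "z": 0.0, "roll": 0.297}, {"hand": 1, "x": -0.261, "y": 0.36, "z": 0.016, "roll": 0.297}, {"hand": 1, "x": -0.261, "y": 0.36, "z": 0.016, "roll": 0.297}, {"hand": 1, "x": -0.261, "y": 0.36, "z": 0.016, "roll": 0.297}, {"hand": 1, "x": -0.261, "y": 0.36, "z": 0.016, "roll": 0.297}, {"hand": 1, "x": -0.261, "y": 0.36, "z": 0.016, "roll": 0.297}, {"hand": 1, "x": -0.261, "y": 0.36, "z": 0.016, "roll": 0.297}], "grip_force": 70}}

```text
time: 4.77
tool_pos: [0.5225, -0.2874, 0.2265]
tcp_rot: [-3.138, -0.107, 0.004]
wrist_force: [0.7, 0.3, -0.6]
width: 0.3
grip_force: 69.6
```

```bash
python3 -c "
from h import *
goto(.5263,-.2886,.094,93.8)
C=cam('wrist')
cv2.imwrite('pics/w3.png',read_camera('wrist')[:,:,::-1])"
```

```text
xyz [0.008  0.0034 0.2651] roll 0.0005 deg 0.1 q6 0.96 t 4.77 psi -86.1 [ 0.5225 -0.2874  0.2265]
```

View pics/w3.png

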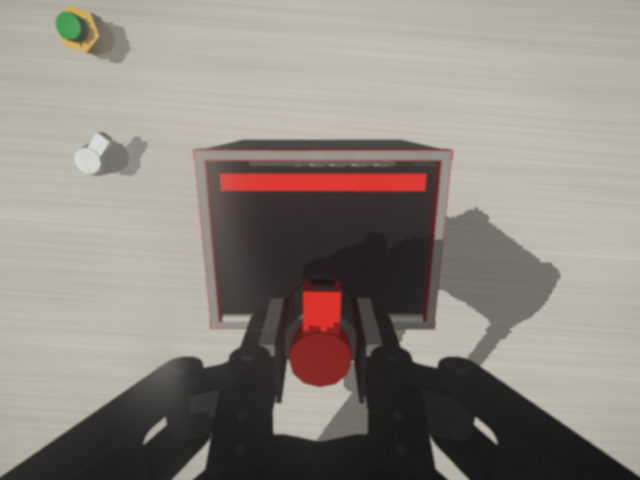

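The coil is held upright at (320,355) with its socket towards +x. It is centred and square over the box, so I'll push it down.

Emit:
{"name": "servo_tool", "arguments": {"targets": [{"hand": 1, "x": 0.008, "y": 0.003, "z": 0.03, "roll": 0}, {"hand": 1, "x": 0.008, "y": 0.003, "z": 0.07, "roll": 0}, {"hand": 1, "x": 0.008, "y": 0.003, "z": 0.1, "roll": 0}, {"hand": 1, "x": 0.008, "y": 0.003, "z": 0.13, "roll": 0}, {"hand": 1, "x": 0.008, "y": 0.003, "z": 0.16, "roll": 0}, {"hand": 1, "x": 0.008, "y": 0.003, "z": 0.19, "roll": 0}, {"hand": 1, "x": 0.008, "y": 0.003, "z": 0.22, "roll": 0}, {"hand": 1, "x": 0.008, "y": 0.003, "z": 0.25, "roll": 0}, {"hand": 1, "x": 0.008, "y": 0.003, "z": 0.265, "roll": 0}, {"hand": 1, "x": 0.008, "y": 0.003, "z": 0.265, "roll": 0}]}}

```text
time: 5.65
tool_pos: [0.5273, -0.288, 0.0943]
tcp_rot: [-3.139, -0.106, 0.001]
wrist_force: [2.7, 1.0, -0.7]
width: 0.303
grip_force: 69.9
```

```bash
python3 -c "
from h import *
goto(.5263,-.2886,.094,93.8);print(bot.read_state()['width'],bot.read_state()['wrist_force'])"
```

```text
xyz [-0.0021  0.001   0.0005] roll 0.0004 deg 0.1 q6 0.96 t 5.65 psi -86.1 [ 0.5273 -0.288   0.0943]
0.30284196875403774 [ 2.69202044  0.97326677 -0.69632595]
```

Emit:
{"name": "servo_tool", "arguments": {"targets": [{"hand": -0.2, "x": 0, "y": 0, "z": 0, "roll": 0}, {"hand": -0.2, "x": 0, "y": 0, "z": 0, "roll": 0}, {"hand": -0.2, "x": 0, "y": 0, "z": 0, "roll": 0}, {"hand": -0.2, "x": 0, "y": 0, "z": 0, "roll": 0}, {"hand": -0.2, "x": 0, "y": 0, "z": 0, "roll": 0}, {"hand": -0.2, "x": 0, "y": 0, "z": 0, "roll": 0}, {"hand": -0.2, "x": 0, "y": 0, "z": 0, "roll": 0}, {"hand": -0.2, "x": 0, "y": 0, "z": 0, "roll": 0}, {"hand": -0.2, "x": 0, "y": 0, "z": 0, "roll": 0}, {"hand": -0.2, "x": 0, "y": 0, "z": 0, "roll": 0}]}}

```text
time: 6.48
tool_pos: [0.5274, -0.289, 0.0957]
tcp_rot: [-3.14, -0.104, 0.0]
wrist_force: [0.3, 0.7, -0.9]
width: 0.602
grip_force: 0.0
```

```bash
python3 -c "
from h import *
cv2.imwrite('pics/w4.png',read_camera('wrist')[:,:,::-1])"
```

```text
(no output)
```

View pics/w4.png

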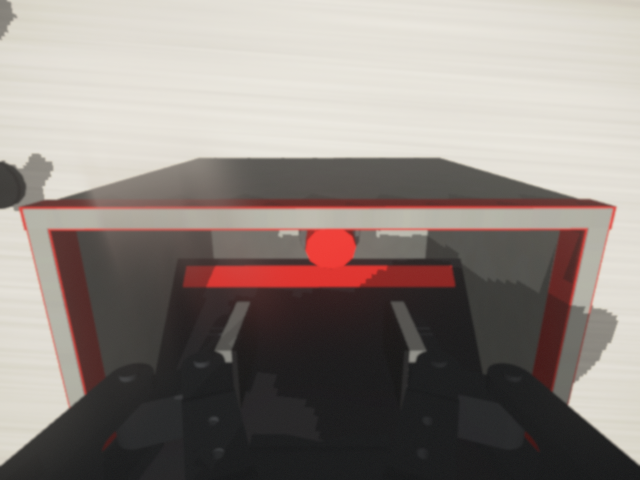

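The coil has slid off the flap edge and its cap is at (330,247) near the +x wall. The cap size puts its top at z of about 0.08. I'll wait and check that it has stopped falling.

Emit:
{"name": "servo_tool", "arguments": {"targets": [{"hand": -0.2, "x": 0, "y": 0, "z": 0, "roll": 0}, {"hand": -0.2, "x": 0, "y": 0, "z": 0, "roll": 0}, {"hand": -0.2, "x": 0, "y": 0, "z": 0, "roll": 0}, {"hand": -0.2, "x": 0, "y": 0, "z": 0, "roll": 0}, {"hand": -0.2, "x": 0, "y": 0, "z": 0, "roll": 0}]}}

```text
time: 6.95
tool_pos: [0.5275, -0.289, 0.0958]
tcp_rot: [-3.14, -0.104, 0.0]
wrist_force: [-0.1, 1.0, 0.0]
width: 0.6
grip_force: 0.0
```

```bash
python3 -c "
from h import *
a=read_camera('wrist');b=cv2.imread('pics/w4.png')[:,:,::-1]
print(np.abs(a.astype(int)-b).max(2)[220:300,290:370].max(), cam('wrist')[2])
m=mask(a,'red')[228:275,295:365]; x=np.nonzero(m[:33])[1]; print(x.min()+295,x.max()+295)"
```

```text
21 [ 0.6042747  -0.28423875  0.23779123]
295 364
```

The coil has stopped with its cap top at about z 0.077. It is probably wedged between the flap edge and the +x wall by its socket. Lowering 15 mm opens the flap further, and the gripper body still clears the rim by about 8 mm.

Emit:
{"name": "servo_tool", "arguments": {"targets": [{"hand": -0.2, "x": 0, "y": 0, "z": 0.01, "roll": 0}, {"hand": -0.2, "x": 0, "y": 0, "z": 0.02, "roll": 0}, {"hand": -0.2, "x": 0, "y": 0, "z": 0.03, "roll": 0}, {"hand": -0.2, "x": 0, "y": 0, "z": 0.03, "roll": 0}, {"hand": -0.2, "x": 0, "y": 0, "z": 0.03, "roll": 0}, {"hand": -0.2, "x": 0, "y": 0, "z": 0.03, "roll": 0}, {"hand": -0.2, "x": 0, "y": 0, "z": 0.03, "roll": 0}]}}

```text
time: 7.58
tool_pos: [0.5282, -0.2891, 0.0808]
tcp_rot: [3.14, 0.104, 0.002]
wrist_force: [3.9, -1.3, -0.5]
width: 0.602
grip_force: 1.6
```

```bash
python3 -c "
from h import *
cv2.imwrite('pics/w5.png',read_camera('wrist')[:,:,::-1])"
```

```text
(no output)
```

View pics/w5.png

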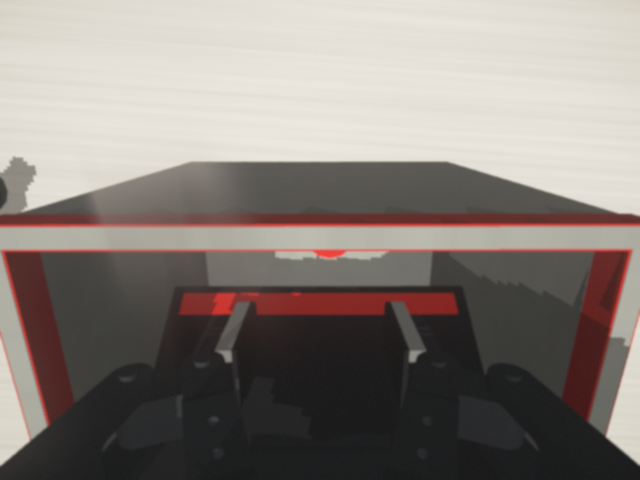

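Only a sliver of red is left at (330,253), so the coil has dropped lower and the wedge is gone. I'll raise gently and let the flap shut.

Emit:
{"name": "servo_tool", "arguments": {"targets": [{"hand": -0.2, "x": 0, "y": 0, "z": -0.03, "roll": 0}, {"hand": -0.2, "x": 0, "y": 0, "z": -0.06, "roll": 0}, {"hand": -0.2, "x": 0, "y": 0, "z": -0.09, "roll": 0}, {"hand": -0.2, "x": 0, "y": 0, "z": -0.12, "roll": 0}, {"hand": -0.2, "x": 0, "y": 0, "z": -0.15, "roll": 0}, {"hand": -0.2, "x": 0, "y": 0, "z": -0.2, "roll": 0}, {"hand": -0.2, "x": 0, "y": 0, "z": -0.26, "roll": 0}, {"hand": -0.2, "x": 0, "y": 0, "z": -0.26, "roll": 0}]}}

```text
time: 8.3
tool_pos: [0.5293, -0.2904, 0.2169]
tcp_rot: [3.136, 0.104, 0.009]
wrist_force: [2.2, -2.0, 0.6]
width: 0.599
grip_force: 0.0
```

```bash
python3 look.py w6 red white; python3 -c "
from h import *
goto(.556,-.091,.16,0)"
```

```text
red 349 c [333.3 163.5] r 1.0 P42 [ 0.5756 -0.2991] ang -85.0 P6 [ 0.5725 -0.3038]
red 623 c [430.7 219.3] r 2.5 P42 [ 0.5345 -0.3851] ang -176.0 P6 [ 0.5027 -0.3981]
red 4366 c [327.3 197. ] r 10.5 P42 [ 0.5479 -0.2961] ang 94.0 P6 [ 0.5408 -0.2883]
xyz [ 0.0807 -0.3937  0.108 ] roll -0.4789 deg -86.2 q6 0.96 t 8.35 psi -86.2 [ 0.5286 -0.2899  0.2145]Traceback (most recent call last):
  File "look.py", line 7, in <module>
    c,r,P,a=capfit(m,C); print(col,st[4],"c",c.round(1),"r",r.round(1),"P42",P.round(4),"ang",a.round(),"P6",ray(C,ce,.006).round(4))
            ~~~~~~^^^^^
  File "h.py", line 26, in capfit
    b=(cv2.resize(s,None,fx=k,fy=k,interpolation=cv2.INTER_CUBIC)>.5).astype(np.uint8)
       ~~~~~~~~~~^^^^^^^^^^^^^^^^^^^^^^^^^^^^^^^^^^^^^^^^^^^^^^^^
cv2.error: OpenCV(4.12.0) /io/opencv/modules/imgproc/src/resize.cpp:4208: error: (-215:Assertion failed) !ssize.empty() in function 'resize'
```

View pics/w6.png

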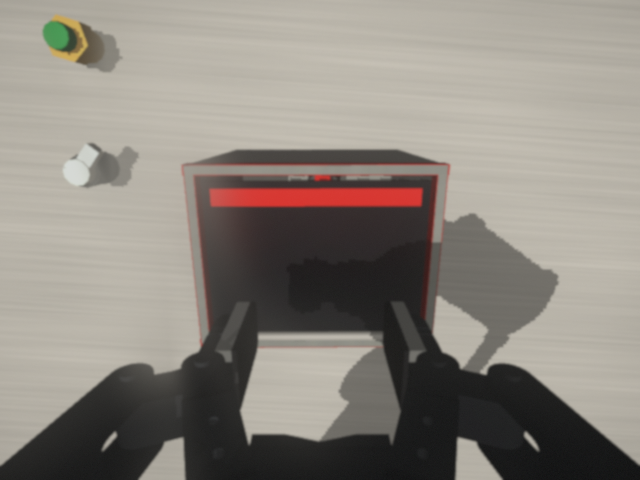

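The flap is shut again, with the stripe at row 197. A bit of red shows through the edge gap at (320,178), deep inside the box. The white coil, dark body with a socket, is at wrist pixel (78,170), well away from the green adapter at (60,36). It's next.

```bash
sed -i 's/x0,y0=x.min()-3,y.min()-3/x0,y0=max(x.min()-3,0),max(y.min()-3,0)/' h.py; python3 -c "
from h import *
goto(.556,-.091,.18,58)"
```

```text
xyz [ 0.0809 -0.3935  0.068 ] roll -0.8011 deg -144.2 q6 0.96 t 8.35 psi -86.2 [ 0.5286 -0.2899  0.2145]
```

Emit:
{"name": "servo_tool", "arguments": {"targets": [{"hand": -1, "x": 0.08, "y": -0.394, "z": 0, "roll": 0.2}, {"hand": -1, "x": 0.08, "y": -0.394, "z": 0, "roll": 0.2}, {"hand": -1, "x": 0.08, "y": -0.394, "z": 0, "roll": 0.2}, {"hand": -1, "x": 0.08, "y": -0.394, "z": 0.068, "roll": 0.2}, {"hand": -1, "x": 0.08, "y": -0.394, "z": 0.068, "roll": 0.2}, {"hand": -1, "x": 0.08, "y": -0.394, "z": 0.068, "roll": 0.2}, {"hand": -1, "x": 0.08, "y": -0.394, "z": 0.068, "roll": 0.2}, {"hand": -1, "x": 0.08, "y": -0.394, "z": 0.068, "roll": 0.2}, {"hand": -1, "x": 0.08, "y": -0.394, "z": 0.068, "roll": 0.2}, {"hand": -1, "x": 0.08, "y": -0.394, "z": 0.068, "roll": 0.2}]}}

```text
time: 9.18
tool_pos: [0.5544, -0.0912, 0.1771]
tcp_rot: [3.018, -0.872, 0.001]
wrist_force: [0.5, 0.5, -0.5]
width: 1.004
grip_force: 0.0
```

```bash
python3 look.py w7 white; python3 -c "
from h import *
goto(.556,-.091,.08,58)
im=read_camera('wrist')[220:260,300:340]; print(cv2.cvtColor(im,cv2.COLOR_RGB2HSV)[::8,::8].tolist())"
```

```text
xyz [ 0.0021 -0.002   0.1945] roll -1.0015 deg -180.3 q6 1.93 t 9.23 psi -122.3 [ 0.5545 -0.0912  0.1773]
[[[19, 21, 134], [20, 28, 81], [20, 34, 114], [21, 32, 113], [24, 22, 57]], [[23, 23, 133], [36, 9, 140], [23, 29, 115], [21, 32, 112], [25, 26, 106]], [[21, 24, 139], [60, 6, 161], [60, 6, 164], [54, 8, 165], [35, 14, 113]], [[20, 22, 139], [20, 22, 137], [23, 16, 140], [21, 18, 139], [20, 22, 137]], [[23, 22, 139], [21, 24, 138], [20, 22, 138], [22, 20, 137], [20, 22, 138]]]
```

```bash
sed -i 's/m=(S<30)&(V>175)/m=(S<14)\&(V>145)/' h.py; python3 look.py w7 white
```

```text
white 290 c [318.7 236.9] r 6.5 P42 [ 0.5504 -0.0878] ang -22.0 P6 [ 0.5426 -0.0824]
```

```bash
python3 -c "
from h import *
im=cv2.imread('pics/w7.png')[190:290,260:380]
m=mask(im[:,:,::-1].copy(),'white')*255
cv2.imwrite('pics/w7c.png',np.hstack([cv2.resize(im,None,fx=3,fy=3),cv2.resize(cv2.merge([m]*3),None,fx=3,fy=3)]))"
```

```text
(no output)
```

View pics/w7c.png

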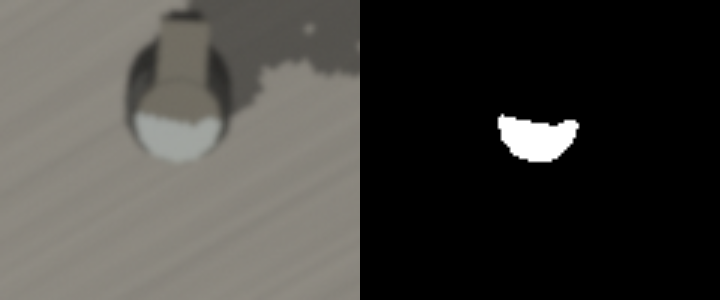

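The white cap is half in the gripper's shadow. Its disc centre is at crop (178,120), wrist pixel (319,230), and the socket is square to the fingers.

```bash
python3 -c "
from h import *
P=ray(cam('wrist'),(319,230),.044);print(P)
goto(*P,.0125,None)"
```

```text
[ 0.55537059 -0.0910643 ]
xyz [ 0.001  -0.0007  0.3296] roll 0.0 deg 0 q6 1.93 t 9.33 psi -122.3 [ 0.5546 -0.091   0.1773]
```

Emit:
{"name": "servo_tool", "arguments": {"targets": [{"hand": -1, "x": 0.001, "y": -0.001, "z": 0.08, "roll": 0}, {"hand": -1, "x": 0.001, "y": -0.001, "z": 0.16, "roll": 0}, {"hand": -1, "x": 0.001, "y": -0.001, "z": 0.24, "roll": 0}, {"hand": -1, "x": 0.001, "y": -0.001, "z": 0.3, "roll": 0}, {"hand": -1, "x": 0.001, "y": -0.001, "z": 0.329, "roll": 0}, {"hand": -1, "x": 0.001, "y": -0.001, "z": 0.329, "roll": 0}, {"hand": 1, "x": 0.001, "y": -0.001, "z": 0.329, "roll": 0}, {"hand": 1, "x": 0.001, "y": -0.001, "z": 0.329, "roll": 0}, {"hand": 1, "x": 0.001, "y": -0.001, "z": 0.329, "roll": 0}, {"hand": 1, "x": 0.001, "y": -0.001, "z": 0.329, "roll": 0}], "grip_force": 50}}

```text
time: 10.17
tool_pos: [0.557, -0.0902, 0.0145]
tcp_rot: [-3.018, 0.871, -0.006]
wrist_force: [0.2, -0.2, 0.6]
width: 0.453
grip_force: 0.0
```

Emit:
{"name": "servo_tool", "arguments": {"targets": [{"hand": 1, "x": 0, "y": 0, "z": 0, "roll": 0}, {"hand": 1, "x": 0, "y": 0, "z": 0, "roll": 0}, {"hand": 1, "x": 0, "y": 0, "z": 0, "roll": 0}, {"hand": 1, "x": 0, "y": 0, "z": 0, "roll": 0}]}}

```text
time: 10.5
tool_pos: [0.5567, -0.0901, 0.0143]
tcp_rot: [-3.018, 0.871, -0.005]
wrist_force: [-0.9, -0.5, 6.3]
width: 0.303
grip_force: 49.0
```

Emit:
{"name": "servo_tool", "arguments": {"targets": [{"hand": 1, "x": 0, "y": 0, "z": -0.03, "roll": 0}, {"hand": 1, "x": 0, "y": 0, "z": -0.1, "roll": 0}, {"hand": 1, "x": 0, "y": 0, "z": -0.17, "roll": 0}, {"hand": 1, "x": 0, "y": 0, "z": -0.24, "roll": 0}, {"hand": 1, "x": 0, "y": 0, "z": -0.24, "roll": 0}]}}

```text
time: 10.92
tool_pos: [0.5607, -0.0907, 0.1411]
tcp_rot: [-3.017, 0.871, -0.023]
wrist_force: [1.4, -1.8, 0.9]
width: 0.304
grip_force: 49.3
```

```bash
python3 -c "
from h import *
goto(.5425,.287,.11,0)"
```

```text
xyz [-0.4339 -0.6196  0.0594] roll -0.6788 deg -122.2 q6 1.93 t 10.92 psi -122.2 [ 0.5607 -0.0907  0.1411]
```

Emit:
{"name": "servo_tool", "arguments": {"targets": [{"hand": 1, "x": -0.434, "y": -0.62, "z": 0, "roll": -0.679}, {"hand": 1, "x": -0.434, "y": -0.62, "z": 0, "roll": -0.679}, {"hand": 1, "x": -0.434, "y": -0.62, "z": 0, "roll": -0.679}, {"hand": 1, "x": -0.434, "y": -0.62, "z": 0, "roll": -0.679}, {"hand": 1, "x": -0.434, "y": -0.62, "z": 0, "roll": -0.679}, {"hand": 1, "x": -0.434, "y": -0.62, "z": 0, "roll": -0.679}, {"hand": 1, "x": -0.434, "y": -0.62, "z": 0, "roll": -0.679}, {"hand": 1, "x": -0.434, "y": -0.62, "z": 0, "roll": -0.679}, {"hand": 1, "x": -0.434, "y": -0.62, "z": 0, "roll": -0.679}, {"hand": 1, "x": -0.434, "y": -0.62, "z": 0, "roll": -0.679}]}}

```text
time: 11.75
tool_pos: [0.5358, 0.2952, 0.1325]
tcp_rot: [-2.949, -1.074, -0.004]
wrist_force: [0.4, -0.1, -0.8]
width: 0.303
grip_force: 49.6
```

```bash
python3 -c "
from h import *
goto(.5425,.287,.11,0)"
```

```text
xyz [-0.0005  0.0212  0.045 ] roll -0.2776 deg -50.0 q6 1.33 t 11.75 psi -50.0 [0.5358 0.2952 0.1325]
```

Emit:
{"name": "servo_tool", "arguments": {"targets": [{"hand": 1, "x": 0, "y": 0, "z": 0, "roll": -0.278}, {"hand": 1, "x": 0, "y": 0, "z": 0, "roll": -0.278}, {"hand": 1, "x": 0, "y": 0, "z": 0, "roll": -0.278}, {"hand": 1, "x": 0, "y": 0, "z": 0, "roll": -0.278}, {"hand": 1, "x": 0, "y": 0, "z": 0, "roll": -0.278}, {"hand": 1, "x": 0, "y": 0, "z": 0, "roll": -0.278}, {"hand": 1, "x": 0, "y": 0, "z": 0, "roll": -0.278}, {"hand": 1, "x": 0, "y": 0, "z": 0, "roll": -0.278}, {"hand": 1, "x": 0, "y": 0, "z": 0, "roll": -0.278}]}}

```text
time: 12.5
tool_pos: [0.5364, 0.2883, 0.132]
tcp_rot: [-2.235, -2.207, 0.001]
wrist_force: [0.4, -0.1, -1.3]
width: 0.304
grip_force: 49.5
```

```bash
cat > pads.py <<'E'
from h import *
C=cam("wrist"); im=read_camera("wrist"); cv2.imwrite("pics/p.png",im[:,:,::-1])
for col in("green","blue"):
    for m,st,ce in blobs(im,col,1500):
        r=cv2.minAreaRect(np.argwhere(m)[:,::-1].astype(np.float32))
        b=np.array([ray(C,p,.006) for p in cv2.boxPoints(r)])
        print(col,st,"centre",b.mean(0).round(4),"ext",(b.max(0)-b.min(0)).round(4))
E
python3 pads.py; python3 -c "
from h import *
goto(.5425,.287,.11,0)"
```

```text
green [ 294  113   73   75 5355] centre [0.5434 0.3464] ext [0.0503 0.0496]
xyz [-0.0024  0.0122  0.0441] roll -0.0041 deg -0.7 q6 0.46 t 12.55 psi -0.7 [0.5364 0.2883 0.1321]
```

View pics/p.png

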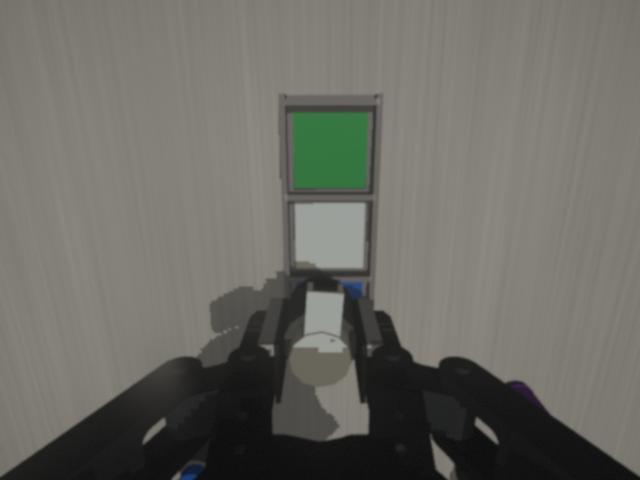

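The green pad measures 50 mm square with its centre at (0.5434,0.3464), so the white pad is at (0.543,0.2865) and the blue at (0.5425,0.2265). The white coil hangs upright with its socket along +y. I'll lower it in stages.

Emit:
{"name": "servo_tool", "arguments": {"targets": [{"hand": 1, "x": -0.003, "y": 0.0125, "z": 0.05, "roll": -0.004}, {"hand": 1, "x": -0.003, "y": 0.0125, "z": 0.11, "roll": -0.004}, {"hand": 1, "x": -0.003, "y": 0.0125, "z": 0.16, "roll": -0.004}, {"hand": 1, "x": -0.003, "y": 0.0125, "z": 0.16, "roll": -0.004}, {"hand": 1, "x": -0.003, "y": 0.0125, "z": 0.16, "roll": -0.004}, {"hand": 1, "x": -0.003, "y": 0.0125, "z": 0.16, "roll": -0.004}]}}

```text
time: 13.05
tool_pos: [0.5437, 0.2871, 0.0534]
tcp_rot: [2.219, 2.223, 0.002]
wrist_force: [-0.0, 0.8, 0.3]
width: 0.304
grip_force: 49.6
```

```bash
python3 -c "
from h import *
goto(.543,.2865,.021,0)"
```

```text
xyz [-0.0013 -0.0014  0.0649] roll 0.0007 deg 0.1 q6 0.44 t 13.05 psi 0.1 [0.5437 0.2871 0.0534]
```

Emit:
{"name": "servo_tool", "arguments": {"targets": [{"hand": 1, "x": -0.001, "y": -0.001, "z": 0.025, "roll": 0}, {"hand": 1, "x": -0.001, "y": -0.001, "z": 0.05, "roll": 0}, {"hand": 1, "x": -0.001, "y": -0.001, "z": 0.065, "roll": 0}, {"hand": 1, "x": -0.001, "y": -0.001, "z": 0.065, "roll": 0}, {"hand": 1, "x": -0.001, "y": -0.001, "z": 0.065, "roll": 0}]}}

```text
time: 13.47
tool_pos: [0.5422, 0.2862, 0.0192]
tcp_rot: [-2.218, -2.225, 0.001]
wrist_force: [-0.1, -0.1, -0.5]
width: 0.312
grip_force: 51.7
```

Emit:
{"name": "servo_tool", "arguments": {"targets": [{"hand": -0.2, "x": 0, "y": 0, "z": 0, "roll": 0}, {"hand": -0.2, "x": 0, "y": 0, "z": 0, "roll": 0}, {"hand": -0.2, "x": 0, "y": 0, "z": 0, "roll": 0}, {"hand": -0.2, "x": 0, "y": 0, "z": 0, "roll": 0}, {"hand": -0.2, "x": 0, "y": 0, "z": -0.02, "roll": 0}, {"hand": -0.2, "x": 0, "y": 0, "z": -0.06, "roll": 0}, {"hand": -0.5, "x": 0, "y": 0, "z": -0.12, "roll": 0}, {"hand": -1, "x": 0, "y": 0, "z": -0.19, "roll": 0}, {"hand": -1, "x": 0, "y": 0, "z": -0.26, "roll": 0}, {"hand": -1, "x": 0, "y": 0, "z": -0.26, "roll": 0}]}}

```text
time: 14.3
tool_pos: [0.5475, 0.2888, 0.1598]
tcp_rot: [2.214, 2.221, 0.022]
wrist_force: [1.6, 0.3, 0.5]
width: 0.999
grip_force: 0.0
```

```bash
python3 -c "
from h import *
goto(.433,.095,.15,-140+90)
im=read_camera('top');cv2.imwrite('pics/t2.png',im[:,:,::-1])"
```

```text
xyz [-0.3869 -0.2305  0.0139] roll 0.2788 deg 50.2 q6 0.44 t 14.3 psi 0.2 [0.5475 0.2888 0.1598]
```

Emit:
{"name": "servo_tool", "arguments": {"targets": [{"hand": -1, "x": -0.387, "y": -0.23, "z": 0.01, "roll": 0.28}, {"hand": -1, "x": -0.387, "y": -0.23, "z": 0.01, "roll": 0.28}, {"hand": -1, "x": -0.387, "y": -0.23, "z": 0.01, "roll": 0.28}, {"hand": -1, "x": -0.387, "y": -0.23, "z": 0.01, "roll": 0.28}, {"hand": -1, "x": -0.387, "y": -0.23, "z": 0.01, "roll": 0.28}, {"hand": -1, "x": -0.387, "y": -0.23, "z": 0.01, "roll": 0.28}, {"hand": -1, "x": -0.387, "y": -0.23, "z": 0.01, "roll": 0.28}, {"hand": -1, "x": -0.387, "y": -0.23, "z": 0.01, "roll": 0.28}, {"hand": -1, "x": -0.387, "y": -0.23, "z": 0.01, "roll": 0.28}, {"hand": -1, "x": -0.387, "y": -0.23, "z": 0.01, "roll": 0.28}]}}

```text
time: 15.18
tool_pos: [0.4281, 0.0927, 0.1447]
tcp_rot: [-2.952, -1.074, 0.0]
wrist_force: [0.2, 0.2, -0.0]
width: 0.996
grip_force: 0.0
```

```bash
python3 look.py w8 blue; python3 -c "
from h import *
goto(.433,.0955,.0125,-50)"
```

```text
blue 505 c [ 2.767e+02 -1.000e-01] r 15.4 P42 [0.5211 0.202 ] ang -145.0 P6 [0.5226 0.2084]
blue 833 c [470.7  80.6] r 14.9 P42 [0.5615 0.089 ] ang -50.0 P6 [0.5726 0.0811]
blue 1129 c [321.9 234.4] r 15.4 P42 [0.4333 0.0956] ang -142.0 P6 [0.4208 0.0851]
xyz [0.0108 0.0021 0.2644] roll -0.0002 deg -0.0 q6 1.03 t 15.23 psi -50.0 [0.4282 0.0928 0.1447]
```

The blob at (322,234), area 1129, has a socket at -142° and is the blue coil at (0.4333,0.0956). The one at (471,81) has no socket and is the adapter. Descending on the coil.

Emit:
{"name": "servo_tool", "arguments": {"targets": [{"hand": -1, "x": 0.011, "y": 0.002, "z": 0.07, "roll": 0.01}, {"hand": -1, "x": 0.011, "y": 0.002, "z": 0.14, "roll": 0.01}, {"hand": -1, "x": 0.011, "y": 0.002, "z": 0.21, "roll": 0.01}, {"hand": -1, "x": 0.011, "y": 0.002, "z": 0.262, "roll": 0.01}, {"hand": -1, "x": 0.011, "y": 0.002, "z": 0.262, "roll": 0.01}, {"hand": -1, "x": 0.011, "y": 0.002, "z": 0.262, "roll": 0.01}]}}

```text
time: 15.73
tool_pos: [0.4313, 0.0954, 0.0124]
tcp_rot: [-2.969, -1.025, 0.007]
wrist_force: [0.3, -0.7, 0.8]
width: 0.999
grip_force: 0.0
```

Emit:
{"name": "servo_tool", "arguments": {"targets": [{"hand": 1, "x": 0, "y": 0, "z": 0, "roll": 0}, {"hand": 1, "x": 0, "y": 0, "z": 0, "roll": 0}, {"hand": 1, "x": 0, "y": 0, "z": 0, "roll": 0}, {"hand": 1, "x": 0, "y": 0, "z": 0, "roll": 0}, {"hand": 1, "x": 0, "y": 0, "z": 0, "roll": 0}, {"hand": 1, "x": 0, "y": 0, "z": 0, "roll": 0}, {"hand": 1, "x": 0, "y": 0, "z": 0, "roll": 0}, {"hand": 1, "x": 0, "y": 0, "z": 0, "roll": 0}]}}

```text
time: 16.4
tool_pos: [0.4341, 0.0954, 0.0154]
tcp_rot: [2.97, 1.022, 0.004]
wrist_force: [-0.8, -0.4, 6.9]
width: 0.309
grip_force: 48.7
```

Emit:
{"name": "servo_tool", "arguments": {"targets": [{"hand": 1, "x": 0, "y": 0, "z": -0.03, "roll": 0}, {"hand": 1, "x": 0, "y": 0, "z": -0.1, "roll": 0}, {"hand": 1, "x": 0, "y": 0, "z": -0.17, "roll": 0}, {"hand": 1, "x": 0, "y": 0, "z": -0.26, "roll": 0}, {"hand": 1, "x": 0, "y": 0, "z": -0.26, "roll": 0}]}}

```text
time: 16.82
tool_pos: [0.4382, 0.096, 0.1521]
tcp_rot: [2.968, 1.021, 0.022]
wrist_force: [2.2, -0.4, 0.4]
width: 0.31
grip_force: 49.4
```

```bash
python3 -c "
from h import *
goto(.5425,.2265,.14,0)"
```

```text
xyz [ 0.3247 -0.0776  0.0276] roll -0.289 deg -52.0 q6 1.07 t 16.82 psi -52.0 [0.4382 0.096  0.1521]
```

Emit:
{"name": "servo_tool", "arguments": {"targets": [{"hand": 1, "x": 0.325, "y": -0.078, "z": 0.0, "roll": -0.289}, {"hand": 1, "x": 0.325, "y": -0.078, "z": 0.0, "roll": -0.289}, {"hand": 1, "x": 0.325, "y": -0.078, "z": 0.0, "roll": -0.289}, {"hand": 1, "x": 0.325, "y": -0.078, "z": 0.0, "roll": -0.289}, {"hand": 1, "x": 0.325, "y": -0.078, "z": 0.0, "roll": -0.289}, {"hand": 1, "x": 0.325, "y": -0.078, "z": 0.06, "roll": -0.289}, {"hand": 1, "x": 0.325, "y": -0.078, "z": 0.06, "roll": -0.289}, {"hand": 1, "x": 0.325, "y": -0.078, "z": 0.06, "roll": -0.289}, {"hand": 1, "x": 0.325, "y": -0.078, "z": 0.06, "roll": -0.289}, {"hand": 1, "x": 0.325, "y": -0.078, "z": 0.06, "roll": -0.289}]}}

```text
time: 17.65
tool_pos: [0.537, 0.2259, 0.1138]
tcp_rot: [2.223, 2.22, 0.0]
wrist_force: [0.5, -0.2, -1.1]
width: 0.308
grip_force: 49.5
```

```bash
python3 -c "
from h import *
goto(.5425,.2265,.0215,0)"; python3 pads.py
```

```text
xyz [0.0012 0.011  0.1846] roll -0.0004 deg -0.1 q6 0.36 t 17.65 psi -0.1 [0.537  0.2259 0.1138]
green [ 289    0   86   91 7494] centre [0.5435 0.3451] ext [0.0514 0.0477]
blue [ 292  204   74   71 5087] centre [0.5423 0.2265] ext [0.051  0.0498]
blue [ 290  319   61   97 4172] centre [0.5363 0.1241] ext [0.0476 0.0851]
```

The blue pad is directly measured at (0.5423,0.2265), 50 mm square. Lowering.

Emit:
{"name": "servo_tool", "arguments": {"targets": [{"hand": 1, "x": 0.001, "y": 0.0115, "z": 0.05, "roll": 0}, {"hand": 1, "x": 0.001, "y": 0.0115, "z": 0.11, "roll": 0}, {"hand": 1, "x": 0.001, "y": 0.0115, "z": 0.11, "roll": 0}, {"hand": 1, "x": 0.001, "y": 0.0115, "z": 0.14, "roll": 0}, {"hand": 1, "x": 0.001, "y": 0.0115, "z": 0.165, "roll": 0}, {"hand": 1, "x": 0.001, "y": 0.0115, "z": 0.182, "roll": 0}, {"hand": 1, "x": 0.001, "y": 0.0115, "z": 0.182, "roll": 0}, {"hand": 1, "x": 0.001, "y": 0.0115, "z": 0.182, "roll": 0}, {"hand": 1, "x": 0.001, "y": 0.0115, "z": 0.182, "roll": 0}]}}

```text
time: 18.45
tool_pos: [0.543, 0.2265, 0.0235]
tcp_rot: [2.221, 2.221, 0.001]
wrist_force: [0.2, -0.2, -1.5]
width: 0.307
grip_force: 49.6
```

Emit:
{"name": "servo_tool", "arguments": {"targets": [{"hand": -0.2, "x": 0, "y": 0, "z": 0, "roll": 0}, {"hand": -0.2, "x": 0, "y": 0, "z": 0, "roll": 0}, {"hand": -0.2, "x": 0, "y": 0, "z": 0, "roll": 0}, {"hand": -0.2, "x": 0, "y": 0, "z": 0, "roll": 0}, {"hand": -0.2, "x": 0, "y": 0, "z": -0.02, "roll": 0}, {"hand": -0.2, "x": 0, "y": 0, "z": -0.06, "roll": 0}, {"hand": -0.5, "x": 0, "y": 0, "z": -0.12, "roll": 0}, {"hand": -1, "x": 0, "y": 0, "z": -0.19, "roll": 0}, {"hand": -1, "x": 0, "y": 0, "z": -0.26, "roll": 0}, {"hand": -1, "x": 0, "y": 0, "z": -0.26, "roll": 0}]}}

```text
time: 19.28
tool_pos: [0.548, 0.2284, 0.1625]
tcp_rot: [2.217, 2.217, 0.021]
wrist_force: [1.4, -0.1, 1.7]
width: 1.0
grip_force: 0.0
```

```bash
python3 -c "
from h import *
goto(.669,.061,.15,13)"
```

```text
xyz [-0.3348  0.2416  0.0267] roll -0.0722 deg -13.0 q6 0.35 t 19.28 psi -0.0 [0.548  0.2284 0.1625]
```

Emit:
{"name": "servo_tool", "arguments": {"targets": [{"hand": -1, "x": -0.335, "y": 0.242, "z": 0.02, "roll": -0.08}, {"hand": -1, "x": -0.335, "y": 0.242, "z": 0.02, "roll": -0.08}, {"hand": -1, "x": -0.335, "y": 0.242, "z": 0.02, "roll": -0.08}, {"hand": -1, "x": -0.335, "y": 0.242, "z": 0.02, "roll": -0.08}, {"hand": -1, "x": -0.335, "y": 0.242, "z": 0.02, "roll": -0.08}, {"hand": -1, "x": -0.335, "y": 0.242, "z": 0.02, "roll": -0.08}, {"hand": -1, "x": -0.335, "y": 0.242, "z": 0.02, "roll": -0.08}, {"hand": -1, "x": -0.335, "y": 0.242, "z": 0.02, "roll": -0.08}, {"hand": -1, "x": -0.335, "y": 0.242, "z": 0.02, "roll": -0.08}]}}

```text
time: 20.03
tool_pos: [0.663, 0.0598, 0.1429]
tcp_rot: [-1.924, -2.482, 0.0]
wrist_force: [1.4, 0.4, -0.4]
width: 1.001
grip_force: 0.0
```

```bash
python3 look.py w9 green purple; python3 -c "
from h import *
goto(.669,.061,.0125,14)"
```

```text
green 1068 c [331.3 242.4] r 14.7 P42 [0.6693 0.0628] ang -77.0 P6 [0.6745 0.0463]
green 331 c [262.9 418.3] r 8.4 P42 [ 0.6547 -0.088 ] ang 61.0 P6 [ 0.6568 -0.1201]
purple 1580 c [411.  131.9] r 16.2 P42 [0.6981 0.1426] ang -54.0 P6 [0.7085 0.1406]
xyz [-0.0015  0.0123  0.261 ] roll 0.0026 deg 0.5 q6 -0.2 t 20.08 psi 14.5 [0.6629 0.0602 0.143 ]
```

The blob at (331,242) has a socket at -77° and is the green coil at (0.6693,0.0625). The adapter at (263,418) and the purple one at (411,132) are both left alone.

Emit:
{"name": "servo_tool", "arguments": {"targets": [{"hand": -1, "x": 0.001, "y": 0.0135, "z": 0.07, "roll": 0.006}, {"hand": -1, "x": 0.001, "y": 0.0135, "z": 0.14, "roll": 0.006}, {"hand": -1, "x": 0.001, "y": 0.0135, "z": 0.21, "roll": 0.006}, {"hand": -1, "x": 0.001, "y": 0.0135, "z": 0.258, "roll": 0.006}, {"hand": -1, "x": 0.001, "y": 0.0135, "z": 0.258, "roll": 0.006}, {"hand": -1, "x": 0.001, "y": 0.0135, "z": 0.258, "roll": 0.006}]}}

```text
time: 20.58
tool_pos: [0.6678, 0.0623, 0.0123]
tcp_rot: [-1.945, -2.463, 0.004]
wrist_force: [-0.2, -0.5, 0.7]
width: 1.0
grip_force: 0.0
```

Emit:
{"name": "servo_tool", "arguments": {"targets": [{"hand": 1, "x": 0, "y": 0, "z": 0, "roll": 0}, {"hand": 1, "x": 0, "y": 0, "z": 0, "roll": 0}, {"hand": 1, "x": 0, "y": 0, "z": 0, "roll": 0}, {"hand": 1, "x": 0, "y": 0, "z": 0, "roll": 0}, {"hand": 1, "x": 0, "y": 0, "z": 0, "roll": 0}, {"hand": 1, "x": 0, "y": 0, "z": 0, "roll": 0}, {"hand": 1, "x": 0, "y": 0, "z": 0, "roll": 0}, {"hand": 1, "x": 0, "y": 0, "z": 0, "roll": 0}]}}

```text
time: 21.25
tool_pos: [0.6716, 0.0611, 0.0158]
tcp_rot: [1.948, 2.462, 0.003]
wrist_force: [0.0, 0.7, 7.0]
width: 0.306
grip_force: 49.3
```

Emit:
{"name": "servo_tool", "arguments": {"targets": [{"hand": 1, "x": 0, "y": 0, "z": -0.03, "roll": 0}, {"hand": 1, "x": 0, "y": 0, "z": -0.1, "roll": 0}, {"hand": 1, "x": 0, "y": 0, "z": -0.17, "roll": 0}, {"hand": 1, "x": 0, "y": 0, "z": -0.26, "roll": 0}, {"hand": 1, "x": 0, "y": 0, "z": -0.28, "roll": 0}, {"hand": 1, "x": 0, "y": 0, "z": -0.28, "roll": 0}]}}

```text
time: 21.75
tool_pos: [0.6742, 0.0612, 0.1613]
tcp_rot: [1.944, 2.457, 0.012]
wrist_force: [0.2, 0.7, 1.1]
width: 0.303
grip_force: 49.3
```

```bash
python3 -c "
from h import *
goto(.5433,.346,.15,0)"
```

```text
xyz [ 0.6146 -0.1238  0.02  ] roll 0.074 deg 13.3 q6 -0.18 t 21.75 psi 13.3 [0.6742 0.0612 0.1613]
```

Emit:
{"name": "servo_tool", "arguments": {"targets": [{"hand": 1, "x": 0.615, "y": -0.124, "z": 0.0, "roll": 0.074}, {"hand": 1, "x": 0.615, "y": -0.124, "z": 0.0, "roll": 0.074}, {"hand": 1, "x": 0.615, "y": -0.124, "z": 0.0, "roll": 0.074}, {"hand": 1, "x": 0.615, "y": -0.124, "z": 0.0, "roll": 0.074}, {"hand": 1, "x": 0.615, "y": -0.124, "z": 0.0, "roll": 0.074}, {"hand": 1, "x": 0.615, "y": -0.124, "z": 0.0, "roll": 0.074}, {"hand": 1, "x": 0.615, "y": -0.124, "z": 0.0, "roll": 0.074}, {"hand": 1, "x": 0.615, "y": -0.124, "z": 0.0, "roll": 0.074}, {"hand": 1, "x": 0.615, "y": -0.124, "z": 0.0, "roll": 0.074}, {"hand": 1, "x": 0.615, "y": -0.124, "z": 0.0, "roll": 0.074}]}}

```text
time: 22.58
tool_pos: [0.5372, 0.3466, 0.1522]
tcp_rot: [-2.218, -2.225, 0.005]
wrist_force: [-0.3, -0.7, -1.1]
width: 0.304
grip_force: 49.3
```

Emit:
{"name": "servo_tool", "arguments": {"targets": [{"hand": 1, "x": 0, "y": 0, "z": 0, "roll": 0}, {"hand": 1, "x": 0, "y": 0, "z": 0.06, "roll": 0}, {"hand": 1, "x": 0, "y": 0, "z": 0.12, "roll": 0}, {"hand": 1, "x": 0, "y": 0, "z": 0.15, "roll": 0}, {"hand": 1, "x": 0, "y": 0, "z": 0.15, "roll": 0}, {"hand": 1, "x": 0, "y": 0, "z": 0.15, "roll": 0}]}}

```text
time: 23.08
tool_pos: [0.5386, 0.3438, 0.0773]
tcp_rot: [-2.223, -2.219, 0.005]
wrist_force: [-0.1, -0.1, -0.2]
width: 0.305
grip_force: 49.3
```

```bash
python3 pads.py;  python3 -c "
from h import *
goto(.5433,.346,.022,0)"
```

```text
green [ 287  213   86   81 5591] centre [0.5435 0.3467] ext [0.0515 0.0497]
green [ 290  313   62   98 4080] centre [0.538 0.272] ext [0.0411 0.0728]
xyz [0.0023 0.0071 0.114 ] roll -0.0006 deg -0.1 q6 0.53 t 23.13 psi -0.1 [0.5398 0.3449 0.079 ]
```

Emit:
{"name": "servo_tool", "arguments": {"targets": [{"hand": 1, "x": 0.003, "y": 0.007, "z": 0.04, "roll": 0}, {"hand": 1, "x": 0.003, "y": 0.007, "z": 0.07, "roll": 0}, {"hand": 1, "x": 0.003, "y": 0.007, "z": 0.09, "roll": 0}, {"hand": 1, "x": 0.003, "y": 0.007, "z": 0.111, "roll": 0}, {"hand": 1, "x": 0.003, "y": 0.007, "z": 0.111, "roll": 0}, {"hand": 1, "x": 0.003, "y": 0.007, "z": 0.111, "roll": 0}, {"hand": 1, "x": 0.003, "y": 0.007, "z": 0.111, "roll": 0}]}}

```text
time: 23.72
tool_pos: [0.5431, 0.3479, 0.0243]
tcp_rot: [2.221, 2.221, 0.002]
wrist_force: [1.0, 0.1, -1.6]
width: 0.305
grip_force: 49.3
```

Emit:
{"name": "servo_tool", "arguments": {"targets": [{"hand": -0.2, "x": 0, "y": 0, "z": 0, "roll": 0}, {"hand": -0.2, "x": 0, "y": 0, "z": 0, "roll": 0}, {"hand": -0.2, "x": 0, "y": 0, "z": 0, "roll": 0}, {"hand": -0.2, "x": 0, "y": 0, "z": 0, "roll": 0}, {"hand": -0.2, "x": 0, "y": 0, "z": -0.02, "roll": 0}, {"hand": -0.2, "x": 0, "y": 0, "z": -0.06, "roll": 0}, {"hand": -0.5, "x": 0, "y": 0, "z": -0.12, "roll": 0}, {"hand": -1, "x": 0, "y": 0, "z": -0.19, "roll": 0}, {"hand": -1, "x": 0, "y": 0, "z": -0.26, "roll": 0}, {"hand": -1, "x": 0, "y": 0, "z": -0.33, "roll": 0}]}}

```text
time: 24.55
tool_pos: [0.5421, 0.3474, 0.1906]
tcp_rot: [2.221, 2.221, 0.0]
wrist_force: [0.5, 0.1, 0.8]
width: 0.999
grip_force: 0.0
```

Emit:
{"name": "servo_tool", "arguments": {"targets": [{"hand": -1, "x": 0.3, "y": -0.1, "z": -0.1, "roll": 0}, {"hand": -1, "x": 0.3, "y": -0.1, "z": -0.1, "roll": 0}, {"hand": -1, "x": 0.3, "y": -0.1, "z": -0.1, "roll": 0}, {"hand": -1, "x": 0.3, "y": -0.1, "z": -0.1, "roll": 0}, {"hand": -1, "x": 0.3, "y": -0.1, "z": -0.1, "roll": 0}, {"hand": -1, "x": 0.3, "y": -0.1, "z": -0.1, "roll": 0}, {"hand": -1, "x": 0.3, "y": -0.1, "z": -0.1, "roll": 0}]}}

```text
time: 25.13
tool_pos: [0.4922, 0.4974, 0.2386]
tcp_rot: [2.22, 2.222, -0.0]
wrist_force: [0.6, -0.9, -0.7]
width: 1.002
grip_force: 0.0
```

```bash
python3 -c "
from h import *
im=read_camera('top');C=cam('top');cv2.imwrite('pics/t3.png',im[:,:,::-1])
for col in('green','blue','red'):
    for m,st,ce in blobs(im,col):
        c,r,P,a=capfit(m,C,.05);print(col,st[4],ce.round(),c.round(1),P.round(4),a.round())
t=im[225:290,120:240];s=read_camera('side')[320:480,220:360]
a=cv2.resize(t,(400,217));b=cv2.resize(s,(330,377))
o=np.zeros((377,730,3),np.uint8);o[:217,:400]=a;o[:,400:]=b;cv2.imwrite('pics/fin.png',o[:,:,::-1])"
```

```text
green 81 [373. 193.] [373.3 192.7] [ 0.6532 -0.0874] -46.0
green 567 [147. 258.] [137.5 258.3] [0.5425 0.3483] -90.0
blue 78 [279. 245.] [279.2 245. ] [0.5612 0.0869] -48.0
blue 609 [210. 258.] [203.4 256.9] [0.5425 0.2264] -98.0
red 653 [335. 106.] [339.3 106.2] [ 0.8167 -0.0291] 80.0
red 42 [545. 236.] [545.4 236.9] [ 0.5652 -0.3951] 7.0
red 570 [503. 234.] [505.3 234.3] [ 0.5715 -0.3236] 94.0
red 76 [460. 262.] [459.8 261.7] [ 0.5237 -0.2398] -170.0
red 23 [548. 258.] [547.9 256.3] [ 0.5301 -0.3976] -177.0
red 22 [550. 274.] [549.9 274. ] [ 0.4981 -0.3996] -158.0
```

View pics/fin.png

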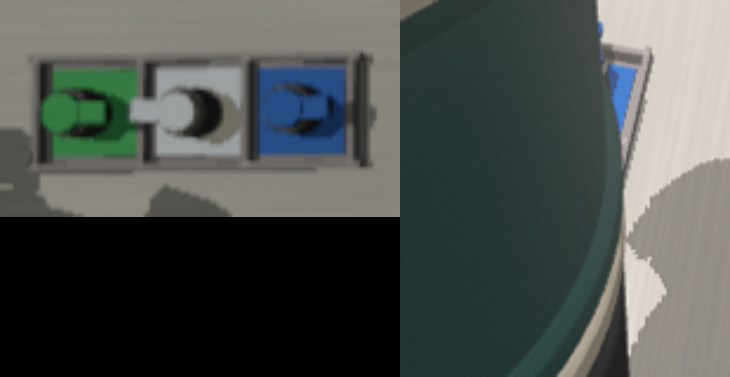

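Top view: the green cap is at (137,258), giving (0.5425,0.348), and the blue cap at (203,257), giving (0.5425,0.226). White stands in the middle bay. All three are upright with their feet on their own pads, and the adapters are at the same pixels as at the start. The flap is shut over the red coil, so I'll hand in.

```bash
python3 -c "
from workcell import ticket
print(ticket.finish_job())"
```

```text
the job is handed in; nothing more can be done
None
```

I handed the job in at about 25 s of the 109 s allowed; the result wasn't shown: red coil in the scrap box with the flap shut over it, blue, green and white coils upright on their own pads, both adapters unmoved.

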